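# Dock the loaf tin and snap both catches over it

## Robot

A 6-joint arm with a two-finger parallel gripper is mounted at the origin on the work surface. World frame = base frame: x ahead of the robot, y to its left, z up, the work surface at z = 0. Lengths are in m, angles in rad, forces in N, time in s.
With the tool pointing down it reaches from about 0.375 to 0.975 m from the base axis. Payload 3.8 kg.
Tool frame: the origin (TCP) lies midway between the tips of the shut fingers; the grasp point (between the pads) lies 19 mm behind it; z points along the fingers, y is the line along which they close (so a half turn about z gives the same grasp; the last joint's range is limited). The gripper opens to 88 mm and grips with 3 to 60 N. Pads are 18 mm wide; open, the fingers measure 123 mm over their backs; the gripper's body (75 mm by 187 mm) begins 45 mm behind the grasp point.
Start: joints at [1.248, 0.264, 1.604, -0, 1.274, -0.037], TCP at [0.19, 0.648, 0.212] pointing down, gripper open.
Joint ranges: [-2.63, 2.63], [-0.94, 2.18], [0.31, 2.57], [-1.31, 4.45], [0, 2.66], [-2.55, 2.55]. Speed limits (rad/s): [2.57, 2.57, 3.14, 3.14, 3.14, 3.14].

## Interface

Orientations are given as a rotation vector (axis times angle).
In Python, from cell import manip, inverse_kinematics, cams, order gives the robot as it stands. Calls block until the motion is done:
- manip.move_pose(position, orientation): joint-space move of the TCP to a pose.
- manip.move_linear(position, rate=0.15, rot=None): straight line of the TCP; rot=None keeps the orientation; rate is the mean speed in m/s.
- manip.set_joints(angles): joint-space move.
- manip.set_gripper(opening, force=None): finger opening in m; force is the grip in N (None keeps the last); returns when the fingers have stopped.
- manip.dwell(seconds).
- inverse_kinematics(position, orientation): joint angles nearest the present ones, or None.
- manip.state(): the state.
- cams.capture(name): name is "scene" or "top"; returns a dict with "image" (420x560x3 uint8, blue, green, red), "z_map" (420x560 float32, m along the optical axis (not along the pixel's ray), 0 where there is no reading), "intrinsics" (3x3 intrinsics, pixels), "position" and "orientation" of the camera in the world. Camera axes: x right, y down, z forward; pixel columns grow to the right and rows downward; lengths in m; the calibration is good to about 2 mm. A picture is of the moment at which its call begins.
A pose or a line that the arm cannot do raises manip.IKError and nothing moves.
- order.close_job(): hands the job in; it is judged then, once.
The state is a dict: "clock": time; "joint_pos": joint angles; "joint_velocities": joint speeds; "tau": joint torques, N m; "tool_pos": TCP position; "tcp_rot": TCP orientation; "contact_force": force on the tool from outside, world axes, zero at the start; "moment": the same for the moment, N m; "gripper_width": finger opening in m; "grasp_force": force on a finger pad.
Only numpy, scipy, OpenCV 4.12 (cv2) and the standard library are available. Lean on these libraries where they do the work, as an engineer would, in place of code of your own. Each camera call takes 0.05 s, during which the arm holds its last target. There are 200 camera calls.

## Task

Lift the red-capped spice tub out of the steel filling dock and stand it upright on the green board. Then bring the empty loaf tin into the dock, fully home against the back stop, throwing the red catches open first where they bar the way, and finally snap both catches over so that they lock the tin in. Keep the tub and the tin upright and leave everything else on the bench undisturbed.

Things in the scene. Friction and masses are not known exactly. Their poses are not given: they have to be found in the camera images.
- dock: Steel dock fixed on the bench, place and yaw vary. Origin: on the bench, where the centre of the tin's underside lies when fully home. x = the way in (roughly world -y), y roughly away from the robot. Back stop: plate 70 mm high, inner face at x=+75 mm. Side rails 30 mm high, inner faces y=+-45, x -60 to +75. No floor: the tin slides on the bench.
- mouth (a point): Centre of the dock's mouth on the bench, at dock x=-110 mm, y=0. From x=-60 to -110 mm the rails flare out to y=+-67 mm. Over the mouth a catch stands on each side, at dock x -104 to -44 mm.
- catch_far (a joint): Over-centre catch on the dock's far (+y) side, upright lever. Value = lean inward: +0.38 rad shut (over the tin), -0.38 open (leaning out), 0 dead centre. Its heavy red head tips it from 0 to the nearer end; at an end about 2 N at the head moves it, falling to nothing at 0. Starts open or shut. Pushed a little past 0 it snaps over by itself.
- catch_near (a joint): The same catch mirrored, on the dock's -y side, near the robot: +0.38 rad shut (leaning in), -0.38 open (leaning out), 0 dead centre. Starts open or shut, independently of the other.
- hinge_far (a point): Hinge of the far catch, parallel to dock x, at dock x=-74, y=+76, z=25 mm. The lever is a steel bar 10 mm thick, 32 mm wide. Its claw (62 mm above the hinge, 23 mm inward) when shut reaches over the tin's rim, underside about 69 mm above the bench; its tongue (30 mm up, 31 mm inward) then bars the mouth at dock x -94 to -82 mm. Shut, they reach in to about y=35 mm; open, all is beyond y=57 mm.
- hinge_near (a point): Hinge of the near catch, at dock x=-74, y=-76, z=25 mm; otherwise as hinge_far, mirrored.
- paddle_far (a point): Centre of the far catch's red steel head (0.5 kg), 88 mm from the hinge: 60 mm along dock x, 24 mm thick, 44 mm tall. At either end it is about 107 mm above the bench, at dock y=44 mm shut, 108 mm open; its top is never above 136 mm. Push it from inside to open, from outside to shut.
- paddle_near (a point): Centre of the near catch's red head, the same mirrored: dock y=-44 mm shut, -108 mm open.
- tin: Empty aluminium loaf tin, open top, about 0.4 kg, loose, left of the dock. 150 (x) x 90 (y) mm over its rim, 62 mm high; walls 4 mm thick, outside 142 x 82 mm, with a rim bead 9 mm wide, 8 mm high round the top. Origin: centre of its underside. Both ends are alike; x points more or less to the dock. It can be pushed, or pinched at the rim.
- tub: Closed spice tub, upright cylinder 55 mm diameter, 110 mm high with its red cap, about 0.25 kg, yellow label; starts inside the dock. Origin: centre of its underside.
- board: Green chopping board fixed on the bench, 130 x 130 x 12 mm, right of the dock. Origin: centre of its underside.
- jar: Bystander: amber jar with black cap, 66 mm diameter, 110 mm high, origin under its centre. Leave it.
- jug: Bystander: steel mug, 72 mm diameter, 95 mm high, with a handle. Leave it.
- bowl: Bystander: steel bowl, 140 mm diameter, 55 mm high. Leave it.
- pepper: Bystander: small glass jar with green cap, 48 mm diameter, 100 mm high. Leave it.
- spatula: Bystander: spatula lying on the bench, 200 mm long. Leave it.
Not all that is in view belongs to the job. Several things look just like the board: the one meant starts farthest from the robot's base.

How it is judged:
By the outcome, as a careful person would: the job done as asked, in the order asked, and still so for the second after the job is handed in, with the robot touching nothing.
It also fails if it takes over 72 s, if anything falls off the work surface, if the arm or the gripper's body presses on something with over 40 N, if the wrist force passes 120 N, or if a joint passes its speed limit or range.

## Working session

There is one attempt and no reset: what is moved stays moved. The work goes in short steps, each a Python script; the robot and the scene stay as the last script left them, time stands still between calls to the robot, and variables do not carry over. Pictures are saved under pics/ and viewed, at most 10 in all, crops included, and the job is handed in when it is done.

```bash
ls; mkdir -p pics; cat > h.py <<'E'
import numpy as np, cv2
from scipy.spatial.transform import Rotation as R
def rot(c):
    o=np.asarray(c["orientation"],float)
    return o if o.shape==(3,3) else (R.from_rotvec(o).as_matrix() if o.size==3 else R.from_quat(o).as_matrix())
def cloud(c):
    z=c["z_map"];K=c["intrinsics"];v,u=np.mgrid[:z.shape[0],:z.shape[1]]
    p=np.stack([(u-K[0,2])/K[0,0]*z,(v-K[1,2])/K[1,1]*z,z],-1)@rot(c).T+np.asarray(c["position"])
    p[z==0]=np.nan
    return p
def ray(c,u,v,h):
    K=c["intrinsics"];d=rot(c)@np.array([(u-K[0,2])/K[0,0],(v-K[1,2])/K[1,1],1]);p=np.asarray(c["position"])
    return p+d*(h-p[2])/d[2]
E
python3 - <<'E'
from cell import manip,cams
import cv2,pickle,numpy as np
for n in("scene","top"):
    c=cams.capture(n);pickle.dump(c,open(n+".pkl","wb"));cv2.imwrite(f"pics/{n}0.png",c["image"])
    print(n,c["position"],c["orientation"],c["intrinsics"])
print(manip.state())
E
```

```text
pics
scene [ 0.93719226 -0.78206538  0.7762358 ] [-2.19044051 -0.656024    0.28513822] [[434.72752827   0.         280.95923338]
 [  0.         434.72752827 203.10351136]
 [  0.           0.           1.        ]]
top [ 0.28493159 -0.08985904  1.34147832] [-2.16595361  2.11707664 -0.16872702] [[456.44669463   0.         282.8325122 ]
 [  0.         456.44669463 204.16816016]
 [  0.           0.           1.        ]]
{'clock': 0.1, 'joint_pos': array([ 1.24810606e+00,  2.64648114e-01,  1.60525731e+00, -1.97172764e-05,
        1.27371918e+00, -3.69087197e-02]), 'joint_velocities': array([-0.00028293, -0.00190085, -0.00412415,  0.00144586, -0.00075344,
       -0.00119304]), 'tau': array([ 1.23518868e-03, -5.03615892e+01, -3.58076048e+01,  7.29823275e-02,
        2.31676712e-02, -5.62895616e-05]), 'tool_pos': array([0.19007506, 0.64694164, 0.21122186]), 'tcp_rot': array([-0.44732022, -3.10923344,  0.00314527]), 'contact_force': array([-0.83371528,  0.26664633,  0.10710799]), 'moment': array([-0.03576211,  0.0619943 , -0.00667064]), 'grasp_force': 0.0, 'gripper_width': 0.08814045790016796}
```

View pics/scene0.png

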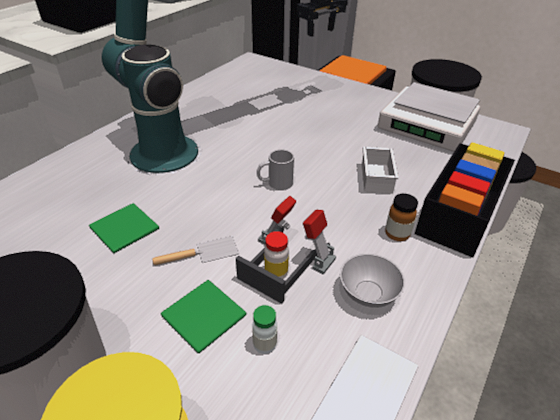

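View pics/top0.png

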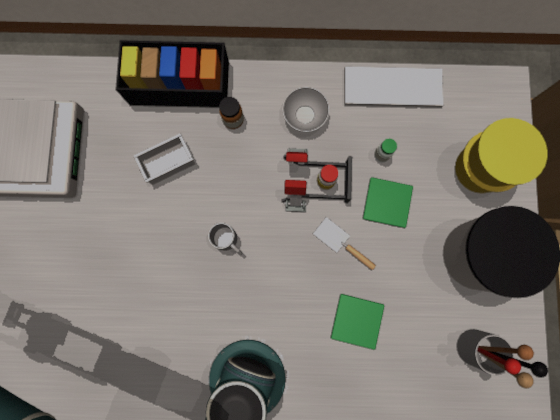

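The scene view shows the dock around (280,255) with the tub inside it, and the tin at (379,170). In the top view the tin is at (165,159), the tub at (328,177), and the red heads at (296,157) and (295,187). There are two board candidates in the top view, (388,202) and (358,321). The robot base is near (248,385), so (388,202) is farther and should be the one meant. I'll confirm with numbers and a crop.

```bash
cat > m.py <<'E'
import pickle
from h import *
for n in("top","scene"):
    c=pickle.load(open(n+".pkl","rb"));P=cloud(c);hsv=cv2.cvtColor(c["image"],cv2.COLOR_BGR2HSV)
    H,S,V=[hsv[...,i] for i in range(3)]
    for name,m in dict(red=((H<6)|(H>174))&(S>150)&(V>80),green=(H>45)&(H<75)&(S>120)&(V>50)).items():
        k,l,st,ce=cv2.connectedComponentsWithStats(m.astype(np.uint8))
        for i in range(1,k):
            if st[i,4]>40:
                q=P[l==i];q=q[~np.isnan(q[:,0])]
                if len(q)==0: print(n,name,ce[i].round(),"nodepth");continue
                print(n,name,ce[i].round(),st[i,4],"med",np.median(q,0).round(3),"z",np.percentile(q[:,2],[2,98]).round(3),"range",np.linalg.norm(np.median(q,0)[:2]).round(3))
                if name=="green" and st[i,4]>800:
                    cn=max(cv2.findContours((l==i).astype(np.uint8),0,2)[0],key=cv2.contourArea)
                    print("  board",[ray(c,u,v,.012)[:2].round(3).tolist() for u,v in cv2.boxPoints(cv2.minAreaRect(cn))])
    # tin rim, dock
    x0,x1,y0,y1=dict(top=(125,205,125,190),scene=(350,405,135,200))[n]
    q=P[y0:y1,x0:x1].reshape(-1,3);q=q[(q[:,2]>.05)&(q[:,2]<.072)]
    r=cv2.minAreaRect(q[:,:2].astype(np.float32)*1000);print(n,"tin",len(q),r)
    # dock: heights
    q=P.reshape(-1,3); 
img=pickle.load(open("top.pkl","rb"))["image"][130:350,190:430];a=cv2.resize(img[:,:],None,fx=2.5,fy=2.5,interpolation=2)
cv2.imwrite("pics/crop1.png",a)
E
python3 m.py
```

```text
top red [188.  62.] 501 med [0.867 0.184 0.144] z [0.135 0.148] range 0.887
top red [296. 157.] 186 med [ 0.607 -0.123  0.126] z [0.101 0.133] range 0.62
top red [329. 173.] 240 med [ 0.568 -0.216  0.109] z [0.012 0.114] range 0.608
top red [294. 184.] 172 med [ 0.53  -0.119  0.127] z [0.118 0.132] range 0.544
top red [513. 366.] 181 med [ 0.099 -0.606  0.292] z [0.283 0.299] range 0.614
top green [389. 146.] 162 med [ 0.652 -0.385  0.1  ] z [0.095 0.105] range 0.757
top green [388. 202.] 1808 med [ 0.506 -0.4    0.012] z [0.006 0.017] range 0.645
  board [[0.454, -0.325], [0.58, -0.349], [0.559, -0.476], [0.433, -0.45]]
top green [357. 321.] 2031 med [ 0.162 -0.309  0.012] z [0.006 0.017] range 0.349
  board [[0.115, -0.232], [0.237, -0.262], [0.209, -0.388], [0.088, -0.356]]
top tin 538 ((613.5728149414062, 259.58709716796875), (91.6776123046875, 149.5204315185547), 28.418119430541992)
scene red [469. 183.] 542 med [0.872 0.173 0.142] z [0.133 0.145] range 0.889
scene red [286. 205.] 189 med [ 0.537 -0.127  0.125] z [0.118 0.13 ] range 0.552
scene red [316. 223.] 403 med [ 0.622 -0
[... 177 characters left out ...]
.037 0.055] range 0.781
scene green [416. 130.] 63 med [0.642 0.512 0.046] z [0.037 0.056] range 0.821
scene green [433. 135.] 64 med [0.697 0.513 0.046] z [0.036 0.054] range 0.865
scene green [123. 227.] 1800 med [ 0.171 -0.316  0.011] z [0.007 0.014] range 0.36
  board [[0.093, -0.36], [0.117, -0.203], [0.248, -0.268], [0.216, -0.409]]
scene green [203. 315.] 3220 med [ 0.515 -0.408  0.011] z [0.007 0.013] range 0.657
  board [[0.438, -0.455], [0.454, -0.306], [0.589, -0.356], [0.563, -0.489]]
scene green [264. 316.] 392 med [ 0.659 -0.391  0.098] z [0.089 0.101] range 0.766
scene tin 400 ((617.5264892578125, 255.5689697265625), (90.53418731689453, 157.06639099121094), 28.021162033081055)
```

View pics/crop1.png

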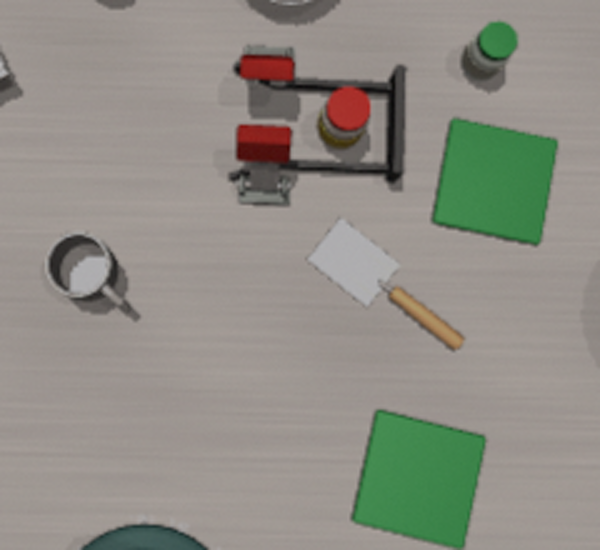

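The crop shows the target board at (495,180), which is (388,202) in the full top view. It is 0.645 m from the base against 0.349 m for the other, so it fits the description. Both red heads are only about 85 mm apart and lie inside their hinges, so both catches are shut. Next I'll measure the dock frame.

```bash
cat > dock.py <<'E'
import pickle
from h import *
for n in("top","scene"):
    c=pickle.load(open(n+".pkl","rb"));P=cloud(c);q=P.reshape(-1,3)
    img=c["image"].reshape(-1,3).astype(int)
    box=(q[:,0]>.45)&(q[:,0]<.72)&(q[:,1]>-.31)&(q[:,1]<-.02)
    s=q[box&(q[:,2]>.064)&(q[:,2]<.075)&(q[:,1]<-.25)]
    r=cv2.minAreaRect(s[:,:2].astype(np.float32)*1000);print(n,"stop top",len(s),r)
    for a,b in((.54,.02),(.0,0)): pass
    ra=q[box&(q[:,2]>.024)&(q[:,2]<.034)&(img.max(1)<90)]
    print(" rails pts",len(ra))
    for lo,hi in((.48,.565),(.575,.66)):
        t=ra[(ra[:,0]>lo)&(ra[:,0]<hi)&(ra[:,1]<-.15)&(ra[:,1]>-.25)]
        if len(t)>8:
            f=cv2.fitLine(t[:,:2].astype(np.float32),cv2.DIST_HUBER,0,.01,.01).ravel();print(" rail",len(t),f.round(3),np.degrees(np.arctan2(f[1],f[0])).round(1),(np.ptp(t[:,1])).round(3))
    hsv=cv2.cvtColor(c["image"],cv2.COLOR_BGR2HSV).reshape(-1,3);red=((hsv[:,0]<6)|(hsv[:,0]>174))&(hsv[:,1]>130)
    for lo,hi in((.49,.57),(.58,.66)):
        t=q[box&red&(q[:,1]>-.18)&(q[:,0]>lo)&(q[:,0]<hi)&(q[:,2]>.09)]
        print(" head",len(t),t.min(0).round(3),t.max(0).round(3),[round(v,1) for w in cv2.minAreaRect(t[:,:2].astype(np.float32)*1000) for v in np.ravel(w)])
    t=q[box&red&(q[:,1]<-.18)&(q[:,2]>.103)&(q[:,2]<.118)]
    print(" tub cap",len(t),cv2.minEnclosingCircle(t[:,:2].astype(np.float32)*1000))
E
python3 dock.py
```

```text
top stop top 178 ((564.2784423828125, -277.04449462890625), (12.371240615844727, 122.68920135498047), 89.66290283203125)
 rails pts 274
 rail 99 [ 0.008  1.     0.518 -0.213] 89.6 0.096
 rail 75 [ 0.004  1.     0.615 -0.206] 89.8 0.095
 head 292 [ 0.508 -0.151  0.092] [ 0.543 -0.095  0.133] [np.float64(525.7), np.float64(-122.8), np.float64(35.3), np.float64(55.7), np.float64(1.1)]
 head 197 [ 0.593 -0.151  0.094] [ 0.63  -0.096  0.135] [np.float64(612.2), np.float64(-123.9), np.float64(56.2), np.float64(34.6), np.float64(86.4)]
 tub cap 234 ((567.4921875, -215.56878662109375), 24.315738677978516)
scene stop top 298 ((568.6716918945312, -281.5113525390625), (13.923964500427246, 125.07585906982422), 89.45111846923828)
 rails pts 411
 rail 68 [ 0.354 -0.935  0.519 -0.214] -69.3 0.092
 rail 141 [ 0.038  0.999  0.621 -0.186] 87.8 0.1
 head 297 [ 0.517 -0.158  0.091] [ 0.548 -0.095  0.131] [np.float64(536.6), np.float64(-127.7), np.float64(61.8), np.float64(28.2), np.float64(79.5)]
 head 458 [ 0.599 -0.159  0.091] [ 0.634 -0.098  0.13 ] [np.float64(616.5), np.float64(-128.8), np.float64(34.3), np.float64(61.0), np.float64(0.2)]
 tub cap 305 ((570.8673095703125, -219.93272399902344), 25.611291885375977)
```

```bash
cat >> h.py <<'E'
from cell import manip,cams,inverse_kinematics
def down(a):  # tool z down, tool y along heading a (deg, mod 180): pick the reachable half turn
    a=np.radians(a);y=np.array([np.cos(a),np.sin(a),0]);z=np.array([0,0,-1.])
    return R.from_matrix(np.c_[np.cross(y,z),y,z]).as_rotvec()
def goto(p,a):
    best=None;q0=manip.state()["joint_pos"]
    for k in(0,180):
        q=inverse_kinematics(p,down(a+k))
        if q is not None:
            d=abs(np.array(q)[5]-q0[5])
            if best is None or d<best[0]: best=(d,down(a+k),q)
    manip.move_pose(p,best[1])
def show(s=""):
    t=manip.state();print(s,round(t["clock"],2),t["tool_pos"].round(4),"F",t["contact_force"].round(1),"w",round(t["gripper_width"],4),"g",round(t["grasp_force"],1))
O=np.array([.568,-.199]);YAW=-90.4
def D(x,y,z):
    a=np.radians(YAW);return np.r_[O+np.array([[np.cos(a),-np.sin(a)],[np.sin(a),np.cos(a)]])@[x,y],z]
def cap(k):
    import pickle
    for n in("top","scene"):
        c=cams.capture(n);pickle.dump(c,open(n+".pkl","wb"));cv2.imwrite(f"pics/{n}{k}.png",c["image"])
E
python3 - <<'E'
from h import *
t=[.569,-.2177]; b=[.508,-.402]
goto([*t,.2],YAW+90);show()
manip.move_linear([*t,.074]);show("down")
manip.set_gripper(.03,15);show("grip")
manip.move_linear([*t,.23],rate=.15);show("lift")
manip.move_linear([*b,.23],rate=.15)
manip.move_linear([*b,.09],rate=.12);show("over")
cap(1)
E
python3 - <<'E'
import pickle
from h import *
for n in("top","scene"):
    c=pickle.load(open(n+".pkl","rb"));P=cloud(c);q=P.reshape(-1,3)
    hsv=cv2.cvtColor(c["image"],cv2.COLOR_BGR2HSV).reshape(-1,3)
    red=((hsv[:,0]<6)|(hsv[:,0]>174))&(hsv[:,1]>130)
    t=q[red&(abs(q[:,0]-.508)<.06)&(abs(q[:,1]+.402)<.06)];print(n,len(t),np.percentile(t,[2,50,98],axis=0).round(3))
    ye=(hsv[:,0]>18)&(hsv[:,0]<34)&(hsv[:,1]>120)
    t=q[ye&(abs(q[:,0]-.508)<.06)&(abs(q[:,1]+.402)<.06)];print(n,len(t),np.percentile(t,[2,50,98],axis=0).round(3) if len(t) else "")
E
```

```text
3.4 [ 0.5693 -0.217   0.2   ] F [-1.2 -0.4 -0.5] w 0.0881 g 0.0
down 4.39 [ 0.5699 -0.218   0.0751] F [-0.9  0.1  0.4] w 0.0881 g 0.0
grip 5.07 [ 0.5693 -0.2178  0.0743] F [1.5 0.3 1.3] w 0.0487 g 15.0
lift 6.26 [ 0.5682 -0.2174  0.2285] F [ 0.1 -0.3 -2.5] w 0.0484 g 15.0
over 9.02 [ 0.5088 -0.4026  0.0912] F [ 0.3 -0.7 -2.4] w 0.0484 g 15.0Traceback (most recent call last):
  File "<stdin>", line 7, in <module>
    return _quantile_unchecked(
        a, q, axis, out, overwrite_input, method, keepdims, weights)
    return _ureduce(a,
                    func=_quantile_ureduce_func,
    ...<5 lines>...
                    overwrite_input=overwrite_input,
                    method=method)
    r = func(a, **kwargs)
    result = _quantile(arr,
                       quantiles=q,
    ...<2 lines>...
                       out=out,
                       weights=wgt)
    slices_having_nans = np.isnan(arr[-1, ...])
                                  ~~~^^^^^^^^^
IndexError: index -1 is out of bounds for axis 0 with size 0
```

View pics/scene1.png

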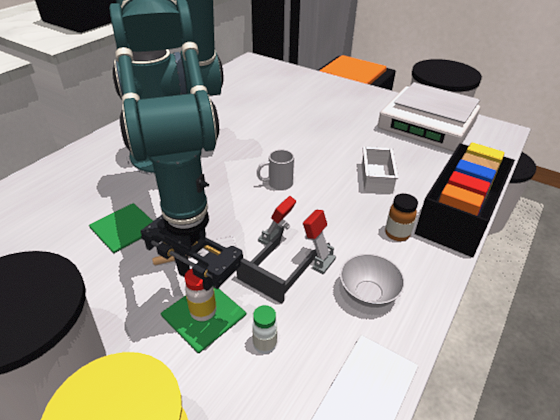

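The scene view shows the tub held upright at (200,295), just over the chosen board. Both catches are shut and the dock is empty. I'll set the tub down, then open both catches.

```bash
python3 - <<'E'
from h import *
b=manip.state()["tool_pos"][:2]*0+[.508,-.402]
manip.move_linear([*b,.086],rate=.03);show("set")
manip.set_gripper(.085);show("rel")
manip.move_linear([*b,.2],rate=.15)
manip.set_gripper(0.0,10)
goto(D(-.074,0,.2),YAW);show("mouth")
cap(2)
manip.move_linear(D(-.074,0,.09));show("in")
for s in(1,-1):
    manip.move_linear(D(-.074,s*.045,.09),rate=.12);show()
    manip.move_linear(D(-.074,s*.068,.09),rate=.12);show("pushed")
    manip.move_linear(D(-.074,0,.09),rate=.15)
manip.move_linear(D(-.074,0,.2),rate=.2)
cap(3)
import pickle
for n in("top","scene"):
    c=pickle.load(open(n+".pkl","rb"));q=cloud(c).reshape(-1,3)
    hsv=cv2.cvtColor(c["image"],cv2.COLOR_BGR2HSV).reshape(-1,3)
    red=((hsv[:,0]<6)|(hsv[:,0]>174))&(hsv[:,1]>130)
    t=q[red&(abs(q[:,0]-.508)<.06)&(abs(q[:,1]+.402)<.06)&(q[:,2]>.115)&(q[:,2]<.13)];print(n,len(t))
    if len(t): print(cv2.minEnclosingCircle(t[:,:2].astype(np.float32)*1000))
    t=q[red&(abs(q[:,0]-.57)<.17)&(abs(q[:,1]+.125)<.05)&(q[:,2]>.09)]
    for u in (t[t[:,0]<.57],t[t[:,0]>.57]):
        if len(u): print(n,len(u),np.median(u,0).round(3),u.min(0).round(3),u.max(0).round(3))
E
```

```text
set 9.4 [ 0.5082 -0.4022  0.0863] F [ 0.6 -0.4 -0.6] w 0.0484 g 15.0
rel 10.09 [ 0.508 -0.402  0.086] F [-0.2 -1.  -0.3] w 0.0851 g 0.0
mouth 13.35 [ 0.5686 -0.1255  0.2001] F [-0.7 -0.2  0.5] w 0.0005 g 0.0
in 14.33 [ 0.5693 -0.1254  0.0908] F [-0.1 -0.3  0.1] w 0.0001 g 0.0
 14.86 [ 0.6138 -0.1253  0.0905] F [0.1 0.2 0.1] w 0.0004 g 0.0
pushed 15.2 [ 0.6362 -0.1255  0.09  ] F [-0.4 -0.1  0.3] w 0.0006 g 0.0
 16.32 [ 0.5241 -0.1248  0.0901] F [-1.  -0.3  0.3] w 0.0005 g 0.0
pushed 16.67 [ 0.5008 -0.1245  0.0899] F [ 0.6 -0.  -0.3] w 0.0005 g 0.0
top 246
((507.0065002441406, -399.4491271972656), 24.025188446044922)
scene 411
((510.38812255859375, -403.52008056640625), 25.27815818786621)
scene 412 [ 0.47  -0.131  0.115] [ 0.449 -0.155  0.092] [ 0.484 -0.094  0.13 ]
scene 302 [ 0.686 -0.145  0.124] [ 0.668 -0.161  0.091] [ 0.699 -0.098  0.131]
```

View pics/scene3.png

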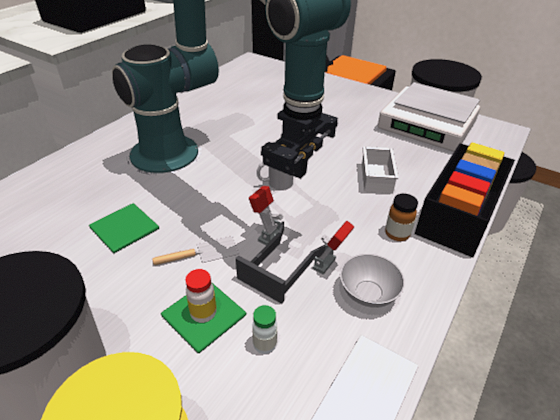

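Both catches are now open, with the heads at (261,199) and (341,236), and the tub stands on the board at (200,295). The known tub position lets me correct the two cameras, which then agree on the tin at (0.615, 0.257) with heading -61.8°. I'll pinch its trailing end wall and bring it to just before the mouth.

```bash
sed -i 's/^O=.*;YAW/O=np.array([.5675,-.1998]);YAW/' h.py; cat > tin.py <<'E'
import pickle
from h import *
def tin(xr,yr,names=("top","scene")):
    for n in names:
        c=pickle.load(open(n+".pkl","rb"));q=cloud(c).reshape(-1,3)
        q=q-{"top":[-.001,.0026,0],"scene":[.0024,-.0015,0]}[n]
        im=c["image"].reshape(-1,3);s=np.ptp(im.astype(int),axis=1)
        q=q[(q[:,0]>xr[0])&(q[:,0]<xr[1])&(q[:,1]>yr[0])&(q[:,1]<yr[1])&(q[:,2]>.05)&(q[:,2]<.072)&(im.max(1)>95)&(s<40)]
        print(n,len(q),[v for w in cv2.minAreaRect(q[:,:2].astype(np.float32)*1000) for v in np.ravel(w).round(1)])
E
python3 - <<'E'
from h import *
from tin import tin
a=-61.8;c=np.array([.6148,.257]);g=c-.0705*np.array([np.cos(np.radians(a)),np.sin(np.radians(a))])
goto([*g,.2],a);
manip.set_gripper(.04)
manip.move_linear([*g,.037],rate=.15);show("down")
manip.set_gripper(.0,40);show("pinch")
z=.0385
cur=R.from_rotvec(manip.state()["tcp_rot"]).as_matrix()[:,1]
def rr(h):
    o=down(h); return o if R.from_rotvec(o).as_matrix()[:,1]@cur>0 else down(h+180)
r=rr(YAW)
manip.move_linear([.5675,.325,z],rate=.05,rot=r);show("turned")
manip.move_linear(D(-.3005,0,z),rate=.15);show("pre")
cap(4); tin((.49,.66),(-.06,.14))
E
```

```text
down 21.66 [0.5825 0.3196 0.0383] F [ 1.  -0.1  0.5] w 0.0399 g 0.0
pinch 22.36 [0.5815 0.3191 0.0369] F [ 0.7 -0.5  0.4] w 0.0006 g 0.0
turned 23.01 [0.5676 0.325  0.0385] F [-0.6 -0.2  0.6] w 0.0005 g 0.0
pre 24.65 [0.5697 0.1014 0.0385] F [-0.9  0.7  0.7] w 0.0003 g 0.0
top 0 [np.float64(0.0), np.float64(0.0), np.float64(0.0), np.float64(0.0), np.float64(0.0)]
scene 1 [np.float64(561.0), np.float64(89.7), np.float64(0.0), np.float64(0.0), np.float64(0.0)]
```

View pics/scene4.png

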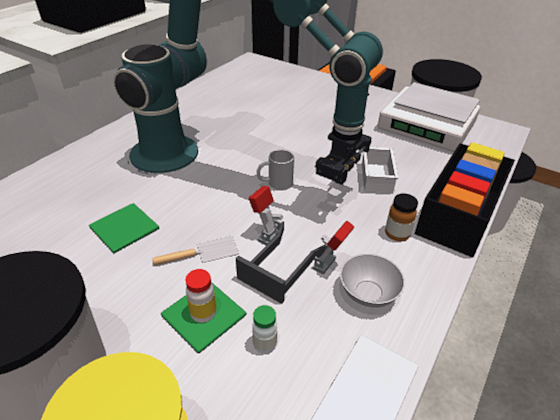

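The pinch closed on nothing. The tin is still at about (378,170) in the scene view and appears not to have moved, so I'll measure it again and look closer.

```bash
python3 - <<'E'
from h import *
from tin import tin
tin((.5,.72),(.15,.38))
import pickle
c=pickle.load(open("top.pkl","rb"));s=pickle.load(open("scene.pkl","rb"))
a=cv2.resize(c["image"][110:230,110:250],None,fx=3,fy=3,interpolation=2);b=cv2.resize(s["image"][110:230,310:430],None,fx=3,fy=3,interpolation=2)
cv2.imwrite("pics/crop4.png",np.hstack([a,b]))
q=cloud(c)[125:195:5,125:205:6,:];print((q[...,2]*1000).round().astype(int))
E
```

```text
top 245 [np.float64(612.3), np.float64(262.8), np.float64(90.1), np.float64(138.3), np.float64(28.9)]
scene 337 [np.float64(615.2), np.float64(256.2), np.float64(89.5), np.float64(154.0), np.float64(28.1)]
[[                   5                    3                   -5
                    -2                   -1                    1
                     3                  439                  434
                   439                  438                  442
                   441                  439]
 [                   0                   -6                    3
                     2                   -3                   -2
                    -1                  444                  444
                   443                  444                  442
                   444                  447]
 [                  -2                   -7                   -2
                    -4                    8                    1
                   429                  449                  443
                   448                  446                  444
                   446  
[... 2736 characters left out ...]
    548                  541]
 [                  -2                   -1                   -2
                     4                   -5                  547
                   546                  543                  553
                   559                  561                  558
                   553                  544]
 [                   1                   -3                    3
                     2                   -2                  551
                   550                  546                  563
                   569                  569                  568
                   563                  555]]<stdin>:8: RuntimeWarning: invalid value encountered in cast
```

View pics/crop4.png

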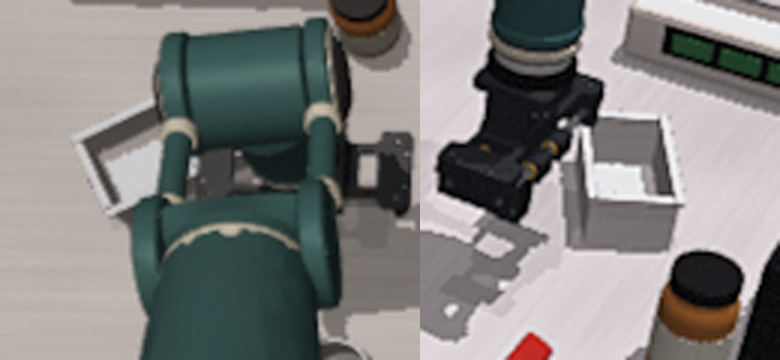

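The tin is still in place at (105,175) in the crop, unmoved. The gripper seems to ride high and off to the side of it. I'll check the tool pose and project it into the images.

```bash
python3 - <<'E'
from h import *
import pickle
s=manip.state();show();print(s["joint_pos"].round(3));M=R.from_rotvec(s["tcp_rot"]).as_matrix();print(M.round(3))
for n in("top","scene"):
    c=pickle.load(open(n+".pkl","rb"));K=c["intrinsics"]
    def pr(p):
        v=rot(c).T@(np.asarray(p)-c["position"]);return (K@v/v[2])[:2].round()
    print(n,"tcp",pr(s["tool_pos"]),"body",pr(s["tool_pos"]-.09*M[:,2]),"g",pr([.5815,.3191,.06]),"tin",pr([.6148,.257,.06]))
    P=cloud(c);m=(c["image"].max(2)<70)&(P[...,2]>.02)&(P[...,2]<.25)&(abs(P[...,0]-.57)<.2)&(abs(P[...,1]-.15)<.14)
    q=P[m];print(len(q),np.percentile(q,[2,50,98],axis=0).round(3))
E
```

```text
24.75 [0.5696 0.1014 0.0384] F [-0.2 -0.1  0.7] w 0.0006 g 0.0
[ 0.133  0.251  1.967  0.     0.923 -1.432]
[[-1.     0.006 -0.   ]
 [ 0.006  1.     0.   ]
 [ 0.     0.    -1.   ]]
top tcp [218. 175.] body [213. 168.] g [141. 168.] tin [163. 157.]
1046 [[0.403 0.013 0.031]
 [0.569 0.062 0.168]
 [0.766 0.192 0.224]]
scene tcp [339. 189.] body [343. 162.] g [376. 148.] tin [378. 161.]
1748 [[0.541 0.012 0.06 ]
 [0.589 0.062 0.169]
 [0.765 0.188 0.23 ]]
```

```bash
python3 - <<'E'
from h import *
import pickle
c=pickle.load(open("scene.pkl","rb"));P=cloud(c)
for v in range(150,200,3):
    print(v,[(tuple((P[v,u]*1000).round().astype(int).tolist()) if np.isfinite(P[v,u,0]) else None, int(c["image"][v,u].max())) for u in range(330,356,6)])
E
```

```text
150 [((548, 61, 178), 154), ((565, 59, 186), 25), ((582, 56, 194), 24), ((586, 85, 180), 20), ((593, 107, 170), 19)]
153 [((551, 56, 173), 29), ((566, 59, 178), 23), ((582, 59, 183), 25), ((591, 75, 178), 26), ((589, 122, 151), 25)]
156 [((556, 48, 170), 20), ((569, 55, 172), 35), ((584, 58, 176), 21), ((591, 77, 168), 21), ((596, 108, 153), 44)]
159 [((555, 52, 159), 74), ((570, 54, 164), 25), ((585, 57, 168), 46), ((587, 90, 150), 25), ((598, 105, 145), 119)]
162 [((568, 25, 170), 32), ((580, 35, 169), 32), ((592, 41, 171), 40), ((594, 76, 151), 48), ((598, 107, 135), 12)]
165 [((573, 15, 169), 56), ((585, 24, 169), 56), ((599, 29, 171), 55), ((599, 66, 150), 82), ((533, 283, -3), 191)]
168 [((579, 4, 169), 17), ((591, 14, 168), 58), ((604, 19, 170), 37), ((599, 69, 139), 62), ((539, 270, -4), 223)]
171 [((579, 6, 159), 25), ((594, 7, 165), 19), ((595, 42, 144), 56), ((601, 66, 132), 130), ((548, 250, 0), 205)]
174 [((578, 11, 146), 23), ((595, 8, 156), 22), ((581, 80, 106), 26), ((539, 228, -2), 201), ((554, 239, -2), 200)]
177 [((577, 14, 135), 23), ((594, 13, 143), 58), ((580, 8
[... 184 characters left out ...]
3, 161, -4), 124), ((563, 88, 64), 97), ((579, 92, 68), 19), ((559, 186, 0), 207), ((573, 198, -2), 203)]
186 [((522, 144, -1), 106), ((537, 152, 1), 115), ((550, 165, -2), 115), ((565, 175, -2), 181), ((580, 184, -1), 203)]
189 [((529, 130, 0), 138), ((542, 144, -3), 153), ((557, 152, -2), 117), ((572, 161, -1), 114), ((585, 173, -3), 206)]
192 [((536, 117, 1), 215), ((548, 131, -3), 200), ((563, 139, -1), 112), ((577, 151, -3), 158), ((590, 163, -5), 203)]
195 [((541, 108, -2), 112), ((554, 121, -4), 184), ((571, 124, 1), 111), ((584, 137, -1), 202), ((598, 147, -2), 202)]
198 [((548, 95, -1), 113), ((562, 105, -1), 118), ((575, 117, -3), 158), ((590, 124, -1), 202), ((604, 134, -1), 200)]
```

The fingers are visible in the scene depth only down to z≈0.063 while the TCP reads 0.038. The real tips are therefore about 24 mm higher than reported, which explains the miss: they closed just above the rim. I'll confirm with a gentle touch on the bare bench.

```bash
python3 - <<'E'
from h import *
p=manip.state()["tool_pos"][:2];z=.016
manip.move_linear([*p,z],rate=.1);show()
f0=manip.state()["contact_force"][2]
while z>-.03:
    z-=.003
    manip.move_linear([*p,z],rate=.05);f=manip.state()["contact_force"][2]
    if abs(f-f0)>4: break
show("touch %.3f"%z)
manip.move_linear([*p,z+.02],rate=.1)
E
```

```text
25.12 [0.5686 0.1015 0.015 ] F [-0.4  0.3 -0.3] w 0.0002 g 0.0
touch -0.029 28.88 [ 0.5701  0.1015 -0.0259] F [-7.8 -2.  22. ] w 0.0004 g 10.8
```

The touch puts the tips about 26 mm above the reported TCP. I'll redo the pinch with that correction.

```bash
python3 - <<'E'
from h import *
from tin import tin
import sys
a=-61.8;c=np.array([.6148,.257]);g=c-.0705*np.array([np.cos(np.radians(a)),np.sin(np.radians(a))])
p=manip.state()["tool_pos"][:2]
manip.move_linear([*p,.12],rate=.3)
goto([*g,.10],a)
manip.set_gripper(.04)
manip.move_linear([*g,.0105],rate=.12);show("down")
manip.set_gripper(.0,40);show("pinch")
if manip.state()["gripper_width"]<.003: sys.exit("missed")
z=.0115
cur=R.from_rotvec(manip.state()["tcp_rot"]).as_matrix()[:,1]
r=down(YAW) if R.from_rotvec(down(YAW)).as_matrix()[:,1]@cur>0 else down(YAW+180)
manip.move_linear([.5675,.325,z],rate=.03,rot=r);show("turned")
manip.move_linear(D(-.3005,0,z),rate=.15);show("pre")
cap(5); tin((.49,.66),(-.06,.14))
E
```

```text
down 32.32 [0.5822 0.3195 0.0112] F [ 1.1  0.2 -0. ] w 0.04 g 0.0
pinch 32.92 [0.5816 0.3195 0.0109] F [-2.5  1.5  2.3] w 0.0071 g 40.6
turned 33.58 [0.5671 0.3247 0.011 ] F [-0.3  0.3 -1.6] w 0.0074 g 41.6
pre 35.22 [0.5694 0.101  0.0113] F [ 0.1 -0.4 -1.6] w 0.0074 g 41.6
top 276 [np.float64(570.0), np.float64(14.3), np.float64(122.5), np.float64(90.8), np.float64(89.5)]
scene 420 [np.float64(570.6), np.float64(34.4), np.float64(166.0), np.float64(89.5), np.float64(89.4)]
```

View pics/scene5.png

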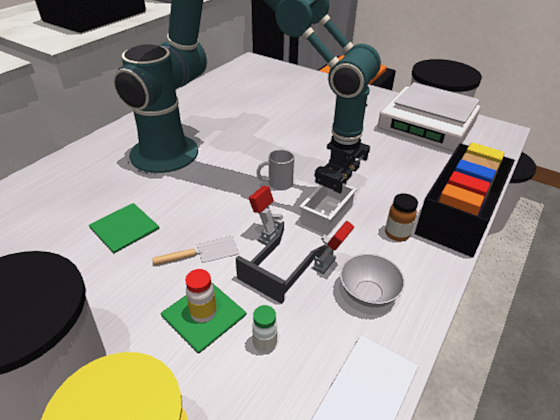

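The tin is gripped and aligned at (328,203) in the scene view, with the mouth clear ahead. Sliding it home, with a force check at the end.

```bash
python3 - <<'E'
from h import *
from tin import tin
z=.0113
manip.move_linear(D(-.085,0,z),rate=.12);show("near")
x=-.085
while x<-.058:
    x+=.003;manip.move_linear(D(x,0,z),rate=.05);f=manip.state()["contact_force"]
    if abs(f[1])>9: break
show("home %.3f"%x)
t=manip.state()["tool_pos"]
manip.move_linear(D(x,0,z-.001),rate=.05)
manip.set_gripper(.03);show("rel")
manip.move_linear(D(x,0,.15),rate=.2)
cap(6); tin((.51,.63),(-.29,-.11))
E
```

```text
near 37.27 [ 0.5681 -0.1146  0.0112] F [-0.2 -0.  -2.7] w 0.0077 g 41.6
home -0.070 38.52 [ 0.5689 -0.1259  0.0112] F [ 4.  15.  -0.9] w 0.0078 g 41.8
rel 39.28 [ 0.5679 -0.1303  0.0103] F [-0.  -0.2 -0.1] w 0.03 g 0.0
top 229 [np.float64(565.3), np.float64(-203.8), np.float64(98.9), np.float64(157.9), np.float64(8.0)]
scene 640 [np.float64(566.8), np.float64(-195.0), np.float64(159.8), np.float64(119.0), np.float64(88.0)]
```

View pics/scene6.png

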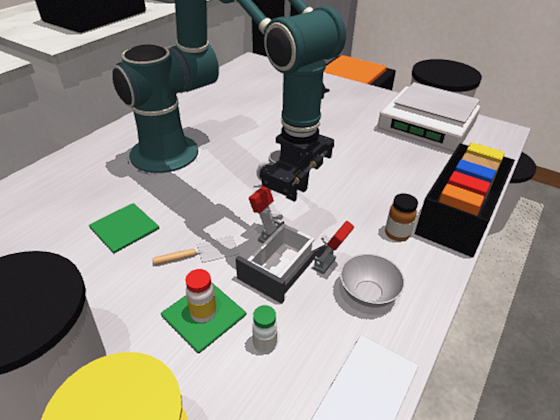

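The tin sits in the dock at (280,255) in the scene view, and contact came at 15 N. I'll nudge it once more from behind with shut fingers to be sure it is fully home, then snap both catches over.

```bash
python3 - <<'E'
from h import *
manip.set_gripper(0,10)
manip.move_linear(D(-.125,0,.10),rate=.25)
manip.move_linear(D(-.125,0,.008),rate=.2)
manip.move_linear(D(-.103,0,.008),rate=.12)
x=-.103
while x<-.078:
    x+=.003;manip.move_linear(D(x,0,.008),rate=.06);s=manip.state()
    if s["contact_force"][1]>14: break
show("push %.3f"%x)
manip.move_linear(D(-.125,0,.008),rate=.2)
manip.move_linear(D(-.125,0,.15),rate=.3)
for sg in(1,-1):
    manip.move_linear(D(-.074,sg*.15,.15),rate=.3)
    manip.move_linear(D(-.074,sg*.15,.07),rate=.25)
    manip.move_linear(D(-.074,sg*.079,.07),rate=.12);show("shut")
    manip.move_linear(D(-.074,sg*.15,.07),rate=.25)
    manip.move_linear(D(-.074,sg*.15,.15),rate=.3)
goto([.42,.2,.25],YAW);show("clear")
cap(7)
a=cv2.imread("pics/scene7.png")[170:370,150:410];b=cv2.imread("pics/top7.png")[120:240,260:430]
cv2.imwrite("pics/crop7.png",np.vstack([cv2.resize(a,(520,400),interpolation=2),cv2.resize(b,(283,200),interpolation=2) if 0 else np.pad(cv2.resize(b,(283,200),interpolation=2),((0,0),(0,237),(0,0)))]))
E
```

```text
push -0.088 43.45 [ 0.5686 -0.1057  0.008 ] F [ 3.4 23.6  1.9] w 0.0004 g 11.9
shut 46.29 [ 0.6482 -0.1266  0.0714] F [-0.3  0.9  0.8] w 0.0004 g 0.0
shut 49.5 [ 0.4889 -0.1252  0.0702] F [-0.5  0.  -0.1] w 0.0008 g 0.0
clear 51.63 [0.4197 0.1991 0.2488] F [0.3 0.4 0.4] w 0.0006 g 0.0
```

View pics/crop7.png

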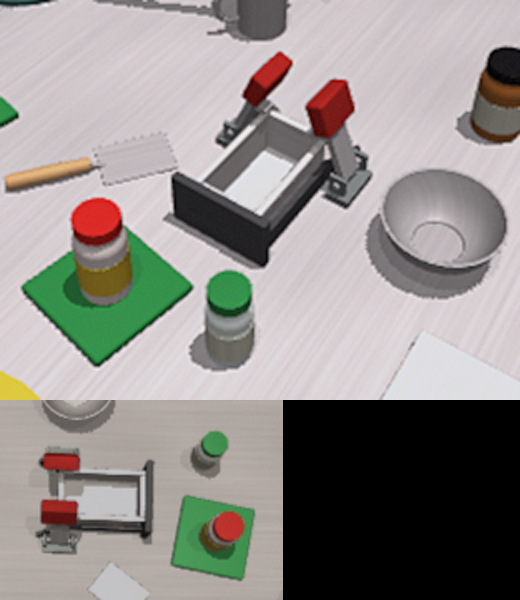

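The picture shows both heads leaning in over the tin at (268,78) and (330,108). The tin's far rim meets the stop, and the tub stands on the board at (100,250). One quick check in numbers, then I'll hand in.

```bash
sed -i 's/q=q\[(q\[:,0\]>xr/q=q[(q[:,2]<.068)\&(q[:,0]>xr/' tin.py; python3 dock.py | grep -E "head|stop"; python3 - <<'E'
from tin import *
tin((.50,.64),(-.272,-.155)); tin((.535,.60),(-.272,-.10))
E
```

```text
top stop top 198 ((564.1644897460938, -269.681884765625), (30.40380096435547, 122.70829772949219), 85.85917663574219)
 head 291 [ 0.508 -0.151  0.093] [ 0.543 -0.095  0.136] [np.float64(525.7), np.float64(-122.8), np.float64(56.7), np.float64(34.6), np.float64(89.0)]
 head 194 [ 0.596 -0.152  0.098] [ 0.629 -0.096  0.135] [np.float64(612.3), np.float64(-123.8), np.float64(32.7), np.float64(56.0), np.float64(0.4)]
scene stop top 297 ((569.3693237304688, -280.0462341308594), (17.53265953063965, 125.2865219116211), 88.6611328125)
 head 298 [ 0.517 -0.157  0.091] [ 0.548 -0.096  0.132] [np.float64(536.8), np.float64(-128.3), np.float64(61.9), np.float64(27.0), np.float64(76.9)]
 head 453 [ 0.6   -0.159  0.091] [ 0.634 -0.097  0.132] [np.float64(616.7), np.float64(-127.9), np.float64(33.6), np.float64(62.4), np.float64(0.2)]
top 291 [np.float64(569.6), np.float64(-214.4), np.float64(115.0), np.float64(91.4), np.float64(89.9)]
scene 399 [np.float64(568.7), np.float64(-213.8), np.float64(116.8), np.float64(91.7), np.float64(89.4)]
top 92 [np.float64(566.5), np.float64(-198.8), np.float64(63.9), np.float64(146.4), np.float64(0.4)]
scene 127 [np.float64(567.9), np.float64(-197.4), np.float64(64.0), np.float64(149.0), np.float64(0.2)]
```

```bash
python3 -c "
from cell import order
print(order.close_job())"
```

```text
the job is handed in; nothing more can be done
None
```

The job is handed in at about 52 s on the robot's clock: the tub stands upright on the far green board, the tin was pushed firmly against the back stop (24 N), and the cameras show both catches snapped shut over it; the interface gave no verdict.

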